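# Put the dye saucepan on the bench hob's heating plate

## Robot

A 6-joint arm with a two-finger parallel gripper is mounted at the origin on the work surface. World frame = base frame: x ahead of the robot, y to its left, z up, the work surface at z = 0. Lengths are in m, angles in degrees, forces in N, time in s.
With the tool pointing down it reaches from about 0.35 to 0.875 m from the base axis. Payload 4.2 kg.
Tool frame: the origin (TCP) lies at the very end of the fingers, on their centre line; the grasp point (between the pads) lies 19 mm behind it; z points along the fingers, y is the line along which they close (so a half turn about z gives the same grasp; the last joint's range is limited). The gripper opens to 87 mm and grips with 3 to 60 N. Pads are 19 mm wide; open, the fingers measure 117 mm over their backs; the gripper's body (75 mm by 190 mm) begins 51 mm behind the grasp point.
Start: joints at [-58.178, 22.042, 0.453, 0, -68.411, -14.817], TCP at [0.183, -0.598, 0.223] pointing down, gripper open.
Joint ranges: [-179.83, 179.83], [-69.29, 118.12], [-61.27, 80.66], [-181.25, 117.63], [-171.15, -9.14], [-177.46, 177.46]. Speed limits (degrees/s): [159.86, 159.86, 180, 180, 180, 180].

## Interface

Orientations are given as a 3x3 rotation matrix whose columns are the frame's x, y, z axes.
In Python, from station import r gives the robot as it stands.
- The arm moves only by the tool jog_arm, never from a script. Its argument "plan" is text: rows parted by semicolons, each of 7 numbers parted by spaces: the shift along the tool's x, y, z normalised to -1 to 1, where 1 is 0.025 m, then the turn, a rotation vector about the tool's x, y, z normalised to -1 to 1, where 1 is 8 degrees, then the closure, from -1 (fully open) to 1 (shut). A call has exactly 10 rows; each row shifts and turns the commanded pose from where the row before left it, along the tool's axes as they then stand; what a row does not reach is not made up. A row lasts 1/10 s, in which the tool goes at most 50 mm and 8.59 degrees, less where a joint would pass 70% of its speed; a pose out of reach is approached as far as the arm can. A call with a number of a shift or a turn outside -1 to 1 is refused whole. A call with a gripper value outside its range is refused whole. The fingers move at their own pace and stop on an object; the grip force is fixed at half the most. Time passes only in rows, so rows that do not move let the fingers close, or fill a call up. It gives the time, the measured TCP pose, the force, the opening and the grip force at its end, in the units of the state.
- r.sense(): the state, without advancing time (a new reading comes with each control period).
- r.capture(name): name is "scene" or "top" or "wrist"; returns (picture, depth): 480x640x3 uint8, red, green, blue; 480x640 float32, m along the optical axis (not along the pixel's ray), 0 where there is no reading.
- r.get_calibration(name): a dict with "mtx" (3x3 intrinsics, pixels), "extrinsics" (4x4, takes a point from camera to world coordinates). Camera axes: x right, y up, looking along -z (the intrinsics and any distortion apply to the point x, -y, -z); pixel columns grow to the right and rows downward; lengths in m; the calibration is good to about 2 mm. The wrist camera is an equidistant fisheye: a pixel r from the principal point sees the ray r / f radians off the axis. A picture is of the moment at which its call begins: read the wrist's pose just before it. get_calibration takes no time and is no camera call; for the wrist camera it gives the pose at the moment of the call.
- r.finish_job(): hands the job in; it is judged then, once.
The state is a dict: "time_s": time; "joints": joint angles; "joint_velocities": joint speeds; "effort": joint torques, N m; "tcp_pos": TCP position; "ee_rot": TCP orientation; "wrist_force": force on the tool from outside, world axes, zero at the start; "moment": the same for the moment, N m; "gripper_width": opening from 0.0 (shut) to 1.0 (fully open); "gripper_force": force on a finger pad.
Only numpy, scipy, OpenCV 4.12 (cv2) and the standard library are available. Lean on these libraries where they do the work, as an engineer would, in place of code of your own. Each camera call takes 0.05 s, during which the arm holds its last target. There are 200 camera calls.

## Task

At the fly-tying bench, get the dye pan ready to heat: slide the hob's flat cover fully back off the heating plate, and only then slide the saucepan sideways along the hob, without lifting or tipping it, until it stands centred on the heating plate with its handle pointing straight out over the hob's front edge. Leave the cover fully back, let go, and do not disturb the kettle or anything else on the bench.

Things in the scene. Friction and masses are not known exactly. Their poses are not given: they have to be found in the camera images.
- hob: Fixed aluminium bench hob, 355 (x) by 440 (y) by 40 mm high. Origin on the table under the heating plate's centre; x to its rear (away from the robot), y to its left, z up. Flat top 40 mm above the table, from x = -97 to +257 mm. Two rails guide the cover (12 mm wide, 14 mm high, y = +-81 mm) at the rear only, x = 85 to 250 mm; in front, three places side by side on one flat top.
- plate (a point): Centre of the heating plate, a dark flush disc of 130 mm diameter in the middle of the hob's three front places; the point lies on the hob's top (z = 40 mm), its axes are those of the hob. At the start it is under the cover.
- ring_left (a point): Centre of the left resting place, a thin dark circle of 120 mm diameter drawn on the hob's top, 150 mm to the left (+y) of the plate. The saucepan or the kettle stands on it at the start.
- ring_right (a point): Centre of the right resting place, the same circle 150 mm to the right (-y) of the plate. The other pot stands on it.
- cover (a joint): Flat steel cover sliding along the hob's x over the heating plate, 170 (x) by 146 mm, its upper face 8 mm above the hob's top. In m: 0 = fully forward over the plate (front edge 75 mm in front of the plate's centre), 0.150 = fully back at its stop (front edge 75 mm behind the centre, plate free). Starts at 0 to 0.04, slides with about 2 N of friction and stays where left.
- cover_pull (a point): Grip point of the cover's pull: an upright black bar near the cover's front edge, 70 mm long (along the hob's y), 12 mm thick (x), 30 mm high above the cover's face. The point is in its middle, 22 mm above the cover's face, 8 mm below the bar's top, and moves with the cover; at cover = 0 it lies 55 mm in front of the plate's centre.
- saucepan: Open steel saucepan, 120 mm in diameter, 70 mm high, one straight black handle; 0.35 to 0.7 kg. Origin at the centre of its underside, z up. The handle points along its own -x, 18 mm wide, 14 mm thick, its middle line 55 mm above the underside, its black part 75 to 170 mm from the pan's axis. Starts on either ring, handle towards the robot, up to 0.45 rad askew to the hob.
- pan_grip (a point): Middle of the saucepan's handle, 110 mm from the pan's axis, 55 mm above its underside.
- kettle: Small closed steel kettle, 112 mm in diameter at its foot, with a short spout (to 86 mm from its axis, along its -x) and a black hoop over the top, 140 mm high in all; about 0.6 kg. Origin at the centre of its underside. It stands loose on the ring that the saucepan does not occupy.
- hook_jar: Screw-top jar, 52 mm in diameter, 65 mm high, standing loose on a rear corner of the hob beside the cover's rails. Origin at the centre of its underside.
- spool: Wooden thread spool, 50 mm in diameter, 62 mm high, standing loose on the other rear corner of the hob. Origin at the centre of its underside.
- cement: Amber bottle, 44 mm in diameter, 100 mm high, loose on the table to the right. Origin at the centre of its underside.
- mug: White mug, 80 mm in diameter, 90 mm high, loose on the table to the right. Origin at the centre of its underside.
- fly_box: Flat grey box, 100 x 150 x 30 mm, loose on the table to the left. Origin at the centre of its underside.
- brush: Brush 170 mm long lying loose on the table to the left. Origin under its middle.
There are look-alikes about, which are no part of the job. Leave any green look-alike of the saucepan alone.

How it is judged:
By the outcome, as a careful person would: the job done as asked, in the order asked, and still so for the second after the job is handed in, with the robot touching nothing.
It also fails if it takes over 51 s, if anything falls off the work surface, if the arm or the gripper's body presses on something with over 40 N, if the wrist force passes 120 N, or if a joint passes its speed limit or range.

## Working session

There is one attempt and no reset: what is moved stays moved. The work goes in short steps, Python scripts to look and compute and a tool call to move; the robot and the scene stay as the last step left them, time stands still between calls to the robot, and variables do not carry over. Pictures are saved under pics/ and viewed, at most 10 in all, crops included, and the job is handed in when it is done.

Besides the shell and the picture viewer there is one more tool, called after "Emit:" in YAML: its name, and indented under it one key for each argument. jog_arm: Moves the arm, as the interface text tells. Scaled input: -1 to 1 covers 0.025 m each way for a shift and 8 degrees each way for a turn. Its arguments: {"type":"object","properties":{"plan":{"type":"string"}},"required":["plan"]}

```bash
mkdir -p pics; ls; cat > h.py <<'E'
import numpy as np, cv2
from station import r
def cap(n,f):
    c=r.get_calibration(n); p,d=r.capture(n); cv2.imwrite(f'pics/{f}.png',p[:,:,::-1]); np.savez(f'pics/{f}.npz',p=p,d=d,K=c['mtx'],E=c['extrinsics']); return p,d,c
def load(f):
    z=np.load(f'pics/{f}.npz'); return z['p'],z['d'],z['K'],z['E']
def cloud(d,K,E):
    v,u=np.mgrid[:d.shape[0],:d.shape[1]]
    P=np.stack([(u-K[0,2])/K[0,0]*d,-(v-K[1,2])/K[1,1]*d,-d],-1)
    return P@E[:3,:3].T+E[:3,3]
def ray(u,v,z,K,E):
    D=E[:3,:3]@np.array([(u-K[0,2])/K[0,0],-(v-K[1,2])/K[1,1],-1.]); o=E[:3,3]
    return o+D*(z-o[2])/D[2]
E
python3 - <<'E'
from h import *
for n in('scene','top'):
    p,d,c=cap(n,n); print(c)
s=r.sense(); print(s['time_s'],s['tcp_pos'],s['ee_rot'],s['gripper_width'])
E
```

```text
pics
{'mtx': array([[458.57240626,   0.        , 319.95177697],
       [  0.        , 458.57240626, 238.60862268],
       [  0.        ,   0.        ,   1.        ]]), 'extrinsics': array([[ 0.69244882, -0.54552625,  0.47213955,  1.14972112],
       [ 0.72139522,  0.5143011 , -0.46377075, -0.65817202],
       [ 0.01017723,  0.66173672,  0.74966722,  1.12723224],
       [ 0.        ,  0.        ,  0.        ,  1.        ]])}
{'mtx': array([[477.20676703,   0.        , 317.63796652],
       [  0.        , 477.20676703, 242.75585559],
       [  0.        ,   0.        ,   1.        ]]), 'extrinsics': array([[-0.02851582,  0.99220701, -0.12129346,  0.34915324],
       [-0.99956608, -0.02740817,  0.01079093, -0.01162077],
       [ 0.00738241,  0.12154854,  0.99255803,  1.21869862],
       [ 0.        ,  0.        ,  0.        ,  1.        ]])}
0.1 [ 0.18264552 -0.59716893  0.22158618] [[-9.56329233e-01 -2.92290882e-01 -6.61990751e-04]
 [-2.92291614e-01  9.56327506e-01  1.82018472e-03]
 [ 1.01056565e-04  1.93419021e-03 -9.99998124e-01]] 1.0054722424791875
```

View pics/top.png

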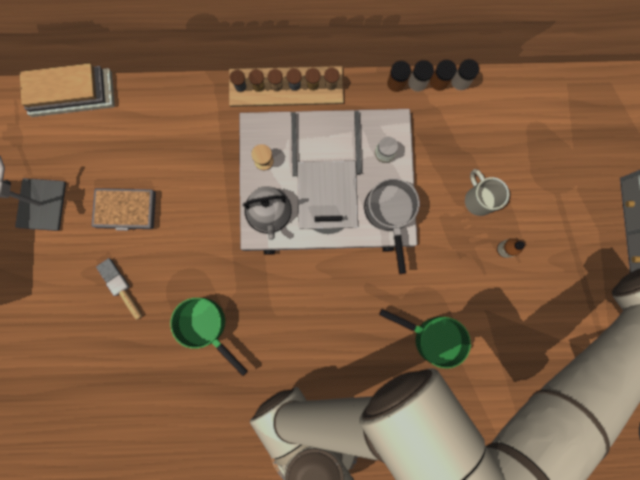

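View pics/scene.png

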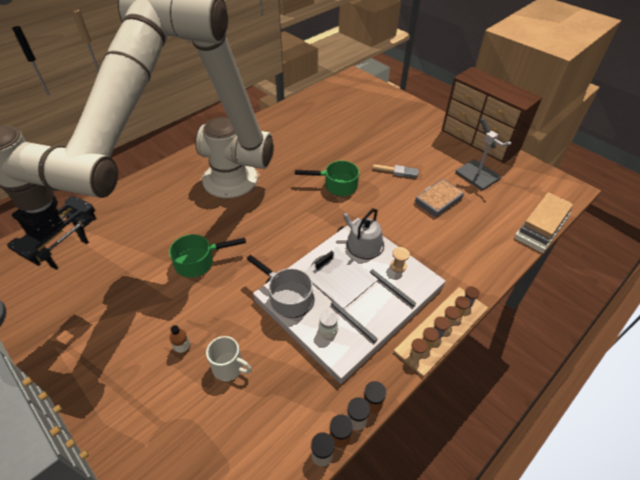

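Top view: grey saucepan on the right ring at (392,205), handle ending at (402,270). The kettle is at (268,210), the cover pull at (328,218), the jar at (387,150) and the spool at (262,156). Things that could be mistaken for the saucepan are the green pans at (198,323) and (443,341). I choose the steel one at (392,205). The other dark bars near the pull are the hob feet at (269,252) and (390,249), so the pull is (328,218).

```bash
python3 - <<'E'
from h import *
p,d,K,E=load('top'); C=cloud(d,K,E); 
hsv=cv2.cvtColor(p,cv2.COLOR_RGB2HSV); z=C[...,2]
print('depth ok',(d>0).mean())
roi=np.zeros(z.shape,bool); roi[95:290,225:430]=1
# hob top
m=roi&(abs(z-.04)<.005)
n,l,st,_=cv2.connectedComponentsWithStats(m.astype(np.uint8)); k=1+st[1:,4].argmax()
P=C[l==k]; print('hob z',np.median(P[:,2]),len(P))
rect=cv2.minAreaRect((P[:,:2]*1000).astype(np.float32)); print(rect, cv2.boxPoints(rect))
# dark masks
for name,(a,b,c,e) in dict(pull=(205,225,305,350),handle=(225,280,385,412)).items():
    mm=np.zeros_like(roi); mm[a:b,c:e]=1
    mm&=(p.max(-1)<70)&(z>(.06)); q=C[mm]
    print(name,len(q),'z',np.percentile(q[:,2],[5,50,95]),'mean',q.mean(0))
    rr=cv2.minAreaRect((q[:,:2]*1000).astype(np.float32)); print(rr)
# pan rim, kettle
for name,(a,b,c,e),lo,hi in (('pan',(170,245,355,425),.103,.118),('kettle',(180,245,235,300),.05,.16),('jar',(130,165,370,405),.08,.12),('spool',(135,175,245,280),.08,.12)):
    mm=np.zeros_like(roi); mm[a:b,c:e]=1; mm&=(z>lo)&(z<hi); q=C[mm]
    print(name,len(q),np.median(q[:,2]),cv2.minEnclosingCircle((q[:,:2]*1000).astype(np.float32)))
g=cv2.resize(p[100:290,225:430],None,fx=3.5,fy=3,interpolation=2); cv2.imwrite('pics/crop1.png',g[:,:,::-1])
E
```

```text
depth ok 0.9960123697916666
hob z 0.03921386811636951 13518
((654.4655151367188, -51.11810302734375), (440.0104064941406, 367.4765930175781), 89.89436340332031) [[ 470.3219  -270.78418]
 [ 837.79785 -271.46167]
 [ 838.60913  168.54797]
 [ 471.13318  169.22546]]
pull 117 z [0.06969753 0.07582843 0.0801596 ] mean [ 0.5479871  -0.05276925  0.07544477]
((548.7613525390625, -52.19313430786133), (65.81990814208984, 9.404977798461914), 89.5359115600586)
handle 249 z [0.09688487 0.10037333 0.10491951] mean [ 0.45333212 -0.21433502  0.10943841]
((394.4107971191406, -137.03721618652344), (78.83949279785156, 254.74388122558594), 37.03892517089844)
pan 269 0.1078991163852725 ((556.4275512695312, -208.69076538085938), 80.16780090332031)
kettle 1505 0.11890331287763023 ((578.5147705078125, 64.11958312988281), 86.52192687988281)
jar 331 0.10323305634003477 ((717.6014404296875, -199.8033905029297), 24.391096115112305)
spool 331 0.10098395252946357 ((706.8814086914062, 106.57716369628906), 25.269426345825195)
```

View pics/crop1.png

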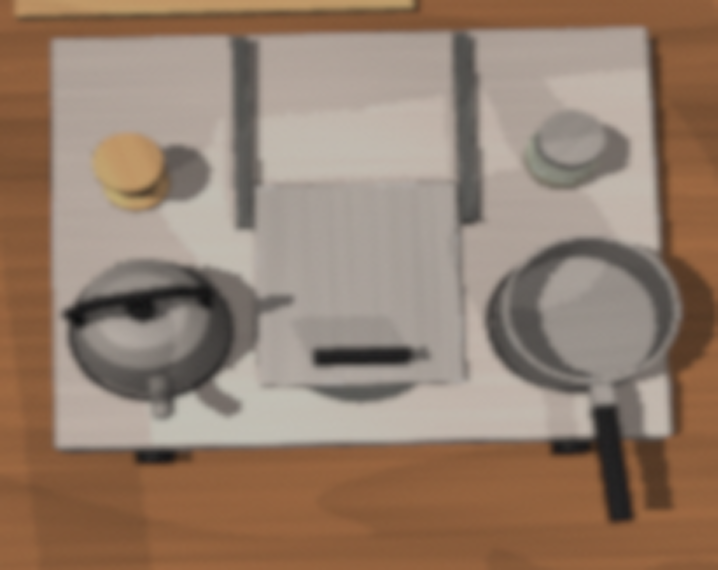

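The crop confirms the steel pan, its handle and the pull bar. Next I'll refine the hob frame, pan and handle with robust line and circle fits.

```bash
cat >> h.py <<'E'
def hobframe(f='top'):
    p,d,K,E=load(f); C=cloud(d,K,E); z=C[...,2]
    roi=np.zeros(z.shape,bool); roi[95:260,225:430]=1
    m=roi&(abs(z-.04)<.006)
    L=lambda pts:cv2.fitLine(np.array(pts,np.float32),cv2.DIST_HUBER,0,1e-4,1e-4).ravel()
    rear=[];front=[];left=[];right=[]
    for u in range(245,408):
        c=np.where(m[:,u])[0]
        rear.append(ray(u,c[0]-.5,.04,K,E)[:2])
        if not(255<u<285 or 375<u): front.append(ray(u,c[-1]+.5,.04,K,E)[:2])
    for v in range(116,165):
        c=np.where(m[v])[0]; left.append(ray(c[0]-.5,v,.04,K,E)[:2]); right.append(ray(c[-1]+.5,v,.04,K,E)[:2])
    return [L(x) for x in (rear,front,left,right)]
def pan(f='top'):
    p,d,K,E=load(f); C=cloud(d,K,E); z=C[...,2]
    m=(p.max(-1)<70)&(z>.085)&(z<.112)&(C[...,0]>.34)&(C[...,0]<.52)&(C[...,1]>-.3)&(C[...,1]<.02)
    n,l,st,_=cv2.connectedComponentsWithStats(m.astype(np.uint8)); k=1+st[1:,4].argmax()
    v,u=np.where(l==k); q=np.array([ray(a,b,.102,K,E)[:2] for a,b in zip(u,v)])
    h=cv2.minAreaRect((q*1000).astype(np.float32)); ln=cv2.fitLine(q.astype(np.float32),cv2.DIST_HUBER,0,1e-4,1e-4).ravel()
    dr=ln[:2]*np.sign(ln[0]); s=(q-ln[2:])@dr
    far=ln[2:]+dr*s.min(); near=ln[2:]+dr*s.max()
    return q.mean(0),h,dr,far,near
E
python3 - <<'E'
from h import *
for n,l in zip(('rear','front','left','right'),hobframe()): print(n,l,np.degrees(np.arctan2(l[1],l[0])))
c,h,dr,far,near=pan(); print(h,dr,np.degrees(np.arctan2(dr[1],dr[0])),far,near,'centre from far end',far+dr*.17,'grip',far+dr*.06)
p,d,K,E=load('top'); C=cloud(d,K,E); z=C[...,2]
m=(z>.1)&(z<.118); m[:170]=0; m[240:]=0; m[:,:355]=0;m[:,425:]=0
n,l,st,_=cv2.connectedComponentsWithStats(m.astype(np.uint8),connectivity=8)
v,u=np.where(m); q=np.array([ray(a,b,.11,K,E)[:2] for a,b in zip(u,v)]); q=q[(np.hypot(*(q-(far+dr*.17)).T)<.068)]
A=np.c_[2*q,np.ones(len(q))]; s=np.linalg.lstsq(A,(q**2).sum(1),rcond=None)[0]; print('rim',s[:2],np.sqrt(s[2]+s[:2]@s[:2]),len(q))
m=np.zeros(z.shape,bool); m[205:225,305:350]=1; m&=p.max(-1)<60
v,u=np.where(m); q=np.array([ray(a,b,.078,K,E)[:2] for a,b in zip(u,v)]); print('pull',cv2.minAreaRect((q*1000).astype(np.float32)),q.mean(0))
E
```

```text
rear [ 0.00101145  0.99999946  0.8362559  -0.09868911] 89.94205
front [ 0.00126691  0.9999992   0.48275524 -0.0355695 ] 89.92741
left [ 0.9999626  -0.00864332  0.76253974  0.16742513] -0.49523216
right [ 0.99998844 -0.004803    0.7516401  -0.27007988] -0.27519265
((452.96337890625, -215.0694580078125), (88.22695922851562, 17.800050735473633), 3.692714214324951) [0.996959   0.07792828] 4.4694934 [ 0.40905646 -0.21921093] [ 0.49706344 -0.21233178] centre from far end [ 0.57853949 -0.20596312] grip [ 0.468874   -0.21453524]
rim [ 0.57599709 -0.20496743] 0.0580441348288772 280
pull ((547.0623168945312, -50.836997985839844), (63.05750274658203, 7.372797012329102), 88.44088745117188) [ 0.54711336 -0.0511512 ]
```

Measured: plate at (0.580, -0.051), hob yaw about -0.2°. The hob's depth and width come out at 353 and 440 mm, as given. The pull is at (0.547, -0.051), so the cover is at about 0.022. The pan is at (0.577, -0.205), with its handle askew by about 4.5°. First I'll move over the pull.

Emit:
jog_arm:
  plan: "-0.97 0.8 0 0 0 0 -1;-0.97 0.8 0 0 0 0 -1;-0.97 0.8 0 0 0 0 -1;-0.97 0.8 0 0 0 0 -1;-0.97 0.8 0 0 0 0 -1;-0.97 0.8 0 0 0 0 -1;-0.97 0.8 0 0 0 0 -1;-0.97 0.8 0 0 0 0 -1;-0.97 0.8 0 0 0 0 -1;-0.97 0.8 0 0 0 0 -1"

```text
time_s: 1.1
tcp_pos: [0.3565, -0.3341, 0.2222]
ee_rot: [[-0.956, -0.292, -0.001], [-0.292, 0.956, 0.0], [0.0, 0.001, -1.0]]
wrist_force: [0.4, -0.5, 0.0]
gripper_width: 1.001
gripper_force: 0.0
```

Emit:
jog_arm:
  plan: "-0.97 0.8 0 0 0 0 -1;-0.97 0.8 0 0 0 0 -1;-0.97 0.8 0 0 0 0 -1;-0.97 0.8 0 0 0 0 -1;-0.97 0.8 0 0 0 0 -1;-0.97 0.8 0 0 0 0 -1;-0.97 0.8 0 0 0 0 -1;-0.97 0.8 0 0 0 0 -1;-0.97 0.8 0 0 0 0 -1;-0.97 0.8 0 0 0 0 -1"

```text
time_s: 2.1
tcp_pos: [0.5299, -0.0721, 0.2222]
ee_rot: [[-0.956, -0.293, -0.001], [-0.293, 0.956, 0.0], [0.001, 0.0, -1.0]]
wrist_force: [-0.3, -0.5, -0.3]
gripper_width: 1.006
gripper_force: 0.0
```

Emit:
jog_arm:
  plan: "0 0 0 0 0 -0.91 -1;0 0 0 0 0 -0.91 -1;0 0 0 0 0 -0.91 -1;0 0 0 0 0 -0.91 -1;0 0 0 0 0 -0.91 -1;0 0 0 0 0 -0.91 -1;0 0 0 0 0 -0.91 -1;0 0 0 0 0 -0.91 -1;0 0 0 0 0 -0.91 -1;0 0 0 0 0 -0.91 -1"

```text
time_s: 3.1
tcp_pos: [0.5293, -0.0733, 0.2221]
ee_rot: [[0.002, -1.0, -0.001], [-1.0, -0.002, 0.0], [-0.0, 0.001, -1.0]]
wrist_force: [-0.4, 0.0, 0.0]
gripper_width: 1.001
gripper_force: 0.0
```

```bash
cat >> h.py <<'E'
from scipy.spatial.transform import Rotation as Ro
def need(t,yang):
    s=r.sense(); R=s['ee_rot']; a=np.radians(yang)
    y=np.array([np.cos(a),np.sin(a),0]); z=np.array([0,0,-1.]); T=np.c_[np.cross(y,z),y,z]
    print('t',round(s['time_s'],2),'tcp',s['tcp_pos'].round(4),'yang',np.degrees(np.arctan2(R[1,1],R[0,1])).round(2),'grip',round(s['gripper_width'],3),s['gripper_force'],'F',s['wrist_force'].round(1),'q',s['joints'].round(0))
    print('shift units',(R.T@(np.array(t)-s['tcp_pos'])/.025).round(2),'turn units',(np.degrees(Ro.from_matrix(R.T@T).as_rotvec())/8).round(3))
E
python3 -c "
from h import *
need([.547,-.051,.13],179.8)"
```

```text
t 3.1 tcp [ 0.5293 -0.0733  0.2221] yang -179.9 grip 1.001 0.0 F [-0.4  0.   0. ] q [ 10.  13. -12.  -0. -65.  -9.]
shift units [-0.89 -0.71  3.68] turn units [0.007 0.001 0.038]
```

Emit:
jog_arm:
  plan: "-0.45 -0.35 0.5 0 0 0.04 -1;-0.45 -0.35 0.5 0 0 0 -1;0 0 0.9 0 0 0 -1;0 0 0.9 0 0 0 -1;0 0 0.9 0 0 0 -1;0 0 0.9 0 0 0 -1;0 0 0.9 0 0 0 -1;0 0 0.7 0 0 0 -1;0 0 0.5 0 0 0 -1;0 0 0 0 0 0 -1"

```text
time_s: 4.1
tcp_pos: [0.5458, -0.0506, 0.0523]
ee_rot: [[-0.01, -1.0, -0.005], [-1.0, 0.01, -0.001], [0.001, 0.005, -1.0]]
wrist_force: [-0.8, -0.4, -0.2]
gripper_width: 1.003
gripper_force: 0.0
```

Emit:
jog_arm:
  plan: "0 0 0 0 0 0 1;0 0 0 0 0 0 1;0 0 0 0 0 0 1;0 0 0 0 0 0 1;0 0 0 0 0 0 1;0 0 0 0 0 0 1;0 0 0 0 0 0 1;0 0 0 0 0 0 1;0 0 0 0 0 0 1;0 0 0 0 0 0 1"

```text
time_s: 5.1
tcp_pos: [0.5476, -0.0509, 0.0551]
ee_rot: [[-0.009, -1.0, 0.001], [-1.0, 0.009, 0.0], [-0.0, -0.001, -1.0]]
wrist_force: [2.1, -0.3, -1.2]
gripper_width: 0.172
gripper_force: 1.1
```

```bash
python3 -c "
from h import *
need([.675,-.051,.054],179.8)
p,d,c=cap('top','grip1'); cv2.imwrite('pics/grip1c.png',cv2.resize(p[100:290,225:430],None,fx=2.5,fy=2.5)[:,:,::-1])"
```

```text
t 5.1 tcp [ 0.5476 -0.0509  0.0551] yang 179.49 grip 0.172 1.1235024029156193 F [ 2.1 -0.3 -1.2] q [ 12.  25. -22.   0. -43. -12.]
shift units [-0.04 -5.1   0.05] turn units [-0.006  0.    -0.039]
```

View pics/grip1c.png

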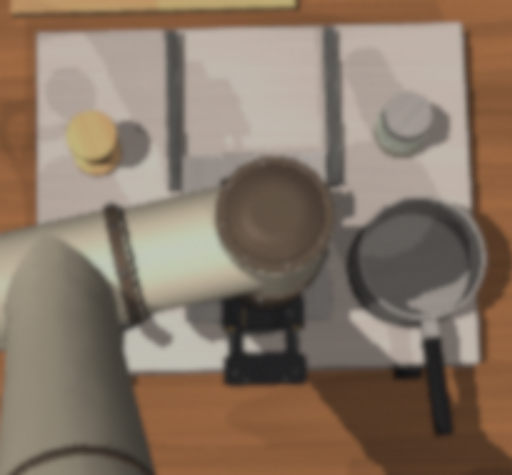

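The gripper straddles the pull (crop centre, at about 262,340) and has closed onto the bar. The pan is untouched. Before sliding I'll check how far the forearm clears the kettle.

```bash
python3 -c "
from h import *
p,d,K,E=load('grip1'); C=cloud(d,K,E)
for v,u in ((190,270),(200,280),(200,240),(200,335)): print(v,u,C[v,u].round(3))
p,d,c=cap('scene','s2'); cv2.imwrite('pics/s2c.png',cv2.resize(p[100:380,180:460],None,fx=2,fy=2)[:,:,::-1])"
```

```text
190 270 [0.545 0.06  0.399]
200 280 [0.526 0.043 0.401]
200 240 [0.527 0.112 0.407]
200 335 [ 0.52  -0.052  0.416]
```

View pics/s2c.png

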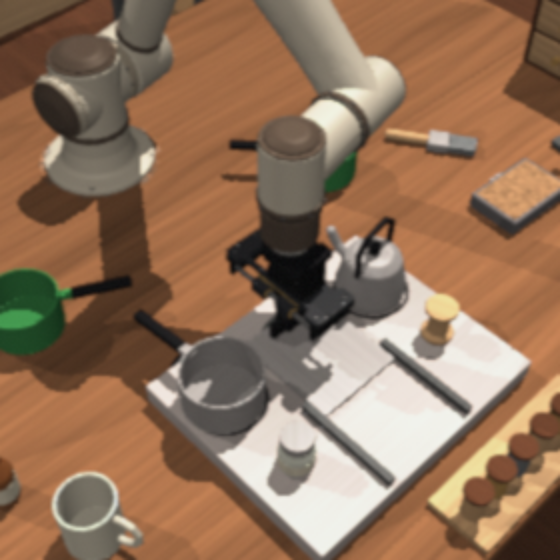

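The forearm's underside is at about 0.31 m and the kettle's top at 0.18 m, so it is clear. The picture shows the gripper on the pull with the kettle free beside it. Slide the cover back.

Emit:
jog_arm:
  plan: "0 -0.3 0 0 0 0 1;0 -0.6 0 0 0 0 1;0 -0.6 0 0 0 0 1;0 -0.6 0 0 0 0 1;0 -0.6 0 0 0 0 1;0 -0.6 0 0 0 0 1;0 -0.6 0 0 0 0 1;0 -0.6 0 0 0 0 1;0 -0.3 0 0 0 0 1;0 -0.2 0 0 0 0 1"

```text
time_s: 6.2
tcp_pos: [0.6728, -0.0511, 0.0552]
ee_rot: [[-0.008, -1.0, -0.0], [-1.0, 0.008, 0.001], [-0.001, 0.0, -1.0]]
wrist_force: [-1.2, 5.0, 2.9]
gripper_width: 0.133
gripper_force: 30.0
```

Emit:
jog_arm:
  plan: "0 -0.1 0 0 0 0 1;0 -0.1 0 0 0 0 1;0 -0.1 0 0 0 0 1;0 0 0 0 0 0 1;0 0 0 0 0 0 1;0 0 0 0 0 0 1;0 0 0 0 0 0 1;0 0 0 0 0 0 1;0 0 0 0 0 0 1;0 0 0 0 0 0 1"

```text
time_s: 7.2
tcp_pos: [0.6745, -0.0511, 0.0551]
ee_rot: [[-0.009, -1.0, -0.011], [-1.0, 0.009, 0.001], [-0.001, 0.011, -1.0]]
wrist_force: [-12.9, 6.8, 10.3]
gripper_width: 0.135
gripper_force: 30.1
```

```bash
python3 -c "
from h import *
need([.675,-.051,.054],179.8)"
```

```text
t 7.2 tcp [ 0.6745 -0.0511  0.0551] yang 179.46 grip 0.135 30.10472321882844 F [-12.9   6.8  10.3] q [  9.  35.  -2.  -0. -53. -10.]
shift units [-0.01 -0.02  0.04] turn units [ 0.079  0.006 -0.043]
```

The cover is against its stop: 13 N of resistance, pull at x = 0.6745 (expected 0.675). Release, rise and turn for the handle.

Emit:
jog_arm:
  plan: "0 0 0 0 0 0 -1;0 0 0 0 0 0 -1;0 0 0 0 0 0 -1;0 0.15 0 0 0 0 -1;0 0.15 0 0 0 0 -1;0 0 0 0 0 0 -1;0 0 0 0 0 0 -1;0 0 -0.4 0 0 0 -1;0 0 -0.8 0 0 0 -1;0 0 -0.8 0 0 0 -1"

```text
time_s: 8.2
tcp_pos: [0.6724, -0.0521, 0.1061]
ee_rot: [[-0.009, -1.0, -0.0], [-1.0, 0.009, -0.0], [0.0, 0.0, -1.0]]
wrist_force: [0.4, -0.8, -0.4]
gripper_width: 0.946
gripper_force: 0.0
```

Emit:
jog_arm:
  plan: "0 0 -1 0 0 0 -1;0 0 -1 0 0 0 -1;0 0 -1 0 0 0 -1;0 0.5 -1 0 0 0 -1;0.4 1 0 0 0 0 -1;0.8 1 0 0 0 0 -1;1 1 0 0 0 0 -1;1 1 0 0 0 0 -1;1 1 0 0 0 0 -1;1 1 0 0 0 0 -1"

```text
time_s: 9.2
tcp_pos: [0.5077, -0.1814, 0.2061]
ee_rot: [[-0.008, -1.0, 0.002], [-1.0, 0.008, -0.0], [0.0, -0.002, -1.0]]
wrist_force: [0.0, -0.5, -0.4]
gripper_width: 1.002
gripper_force: 0.0
```

Emit:
jog_arm:
  plan: "1 1 0 0 0 0 -1;0.5 0.7 0 0 0 0 -1;0 0 0 0 0 1 -1;0 0 0 0 0 1 -1;0 0 0 0 0 1 -1;0 0 0 0 0 1 -1;0 0 0 0 0 1 -1;0 0 0 0 0 1 -1;0 0 0 0 0 1 -1;0 0 0 0 0 1 -1"

```text
time_s: 10.2
tcp_pos: [0.4661, -0.2176, 0.2057]
ee_rot: [[-0.905, -0.425, 0.001], [-0.425, 0.905, -0.0], [-0.001, -0.001, -1.0]]
wrist_force: [-0.3, 0.2, 0.5]
gripper_width: 1.001
gripper_force: 0.0
```

```bash
python3 -c "
from h import *
need([.469,-.2145,.076],94.47)
p,d,c=cap('top','t3'); cv2.imwrite('pics/t3c.png',cv2.resize(p[90:300,215:435],None,fx=2.5,fy=2.5)[:,:,::-1])
p,d,c=cap('wrist','w3')"
```

```text
t 10.2 tcp [ 0.4661 -0.2176  0.2057] yang 115.18 grip 1.001 0.0 F [-0.3  0.2  0.5] q [ -7.  12. -16.   0. -61. -58.]
shift units [-0.15  0.07  5.19] turn units [-0.004  0.008  2.588]
```

View pics/t3c.png

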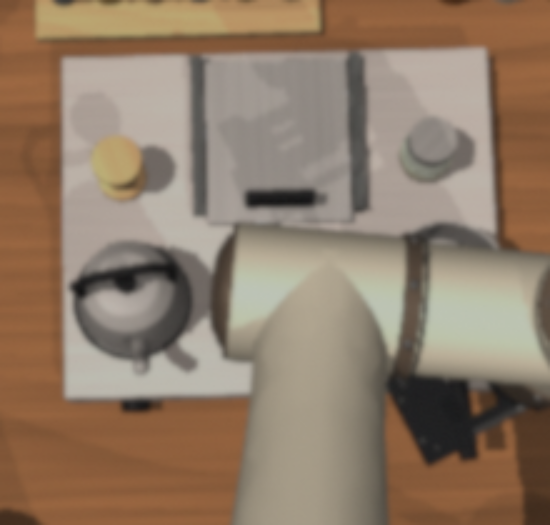

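View pics/w3.png

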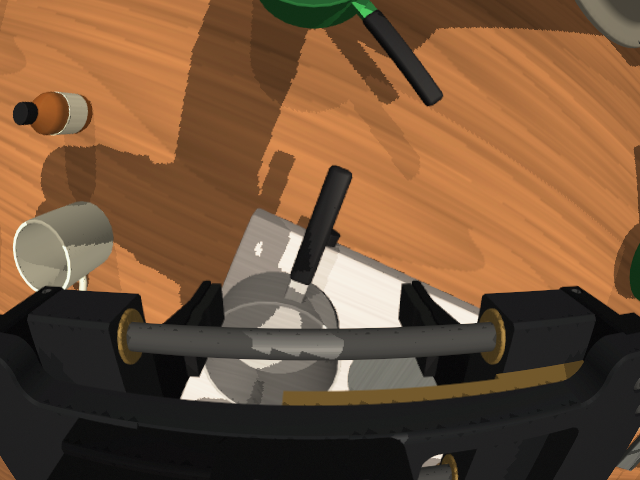

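The top view shows the cover fully back between the rails, its pull at crop (280,198), and the kettle, jar and spool undisturbed. The wrist view shows the handle at (320,225), between the fingers. Finish the turn, descend and grip.

Emit:
jog_arm:
  plan: "0 0 0 0 0 0.9 -1;0 0 0 0 0 0.9 -1;-0.15 0.07 0.3 0 0 0.79 -1;0 0 0.8 0 0 0 -1;0 0 0.9 0 0 0 -1;0 0 0.9 0 0 0 -1;0 0 0.9 0 0 0 -1;0 0 0.7 0 0 0 -1;0 0 0.5 0 0 0 -1;0 0 0.2 0 0 0 -1"

```text
time_s: 11.3
tcp_pos: [0.4686, -0.2151, 0.0741]
ee_rot: [[-0.996, -0.086, -0.002], [-0.086, 0.996, 0.0], [0.002, 0.0, -1.0]]
wrist_force: [0.4, 0.0, 0.3]
gripper_width: 1.002
gripper_force: 0.0
```

```bash
python3 -c "
from h import *
need([.469,-.2145,.076],94.47)
p,d,c=cap('wrist','w4')"
```

```text
t 11.3 tcp [ 0.4686 -0.2151  0.0741] yang 94.93 grip 1.002 0.0 F [0.4 0.  0.3] q [ -7.  21. -26.  -0. -43. -78.]
shift units [-0.02  0.02 -0.08] turn units [ 0.003 -0.014  0.057]
```

View pics/w4.png

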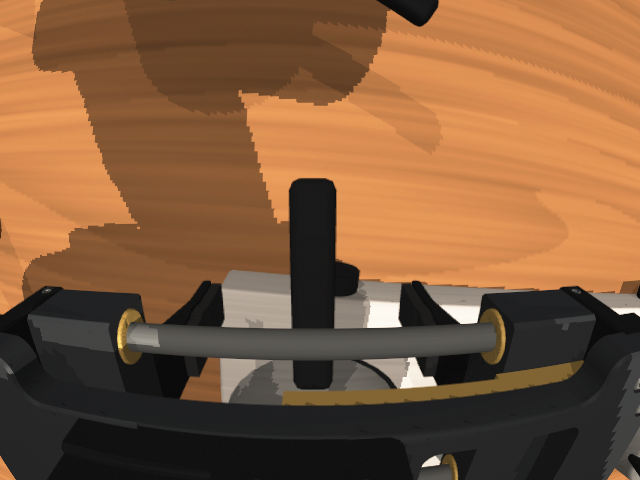

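The handle runs vertically, centred between the fingers at (313,285). The rod across it is part of the gripper. Close.

Emit:
jog_arm:
  plan: "0 0 0 0 0 0.05 1;0 0 0 0 0 0 1;0 0 0 0 0 0 1;0 0 0 0 0 0 1;0 0 0 0 0 0 1;0 0 0 0 0 0 1;0 0 0 0 0 0 1;0 0 0 0 0 0 1;0 0 0 0 0 0 1;0 0 0 0 0 0 1"

```text
time_s: 12.35
tcp_pos: [0.469, -0.2151, 0.075]
ee_rot: [[-0.997, -0.077, -0.0], [-0.077, 0.997, 0.0], [0.0, 0.0, -1.0]]
wrist_force: [-0.6, 0.9, 0.1]
gripper_width: 0.199
gripper_force: 30.0
```

```bash
python3 -c "
from h import *
need([.4705,-.0506,.076],89.8)"
```

```text
t 12.35 tcp [ 0.469  -0.2151  0.075 ] yang 94.39 grip 0.199 29.986696299165487 F [-0.6  0.9  0.1] q [ -7.  21. -26.  -0. -43. -79.]
shift units [-0.56  6.56 -0.04] turn units [ 0.001 -0.001  0.574]
```

Emit:
jog_arm:
  plan: "-0.015 0.2 0 0 0 0.03 1;-0.015 0.33 0 0 0 0.03 1;-0.015 0.33 0 0 0 0.03 1;-0.015 0.33 0 0 0 0.03 1;-0.015 0.33 0 0 0 0.03 1;-0.015 0.33 0 0 0 0.03 1;-0.015 0.33 0 0 0 0.03 1;-0.015 0.33 0 0 0 0.03 1;-0.015 0.33 0 0 0 0.03 1;-0.015 0.33 0 0 0 0.03 1"

```text
time_s: 13.35
tcp_pos: [0.4682, -0.1352, 0.075]
ee_rot: [[-0.999, -0.034, -0.0], [-0.034, 0.999, 0.0], [0.0, 0.0, -1.0]]
wrist_force: [-1.1, -2.8, -1.1]
gripper_width: 0.199
gripper_force: 30.0
```

Emit:
jog_arm:
  plan: "-0.015 0.33 0 0 0 0.03 1;-0.015 0.33 0 0 0 0.03 1;-0.015 0.33 0 0 0 0.03 1;-0.015 0.33 0 0 0 0.03 1;-0.015 0.33 0 0 0 0.03 1;-0.015 0.33 0 0 0 0.03 1;-0.015 0.33 0 0 0 0.03 1;-0.015 0.33 0 0 0 0.03 1;-0.015 0.33 0 0 0 0 1;0 0.2 0 0 0 0 1"

```text
time_s: 14.35
tcp_pos: [0.4705, -0.0558, 0.075]
ee_rot: [[-1.0, -0.001, 0.0], [-0.001, 1.0, 0.0], [-0.0, 0.0, -1.0]]
wrist_force: [0.5, -3.1, -0.0]
gripper_width: 0.199
gripper_force: 30.1
```

```bash
python3 -c "
from h import *
need([.4705,-.0506,.075],89.8)"
```

```text
t 14.35 tcp [ 0.4705 -0.0558  0.075 ] yang 90.07 grip 0.199 30.063540749251842 F [ 0.5 -3.1 -0. ] q [  13.   17.  -32.   -0.  -41. -103.]
shift units [-0.    0.21  0.  ] turn units [0.001 0.    0.034]
```

Emit:
jog_arm:
  plan: "0 0.12 0 0 0 0.03 1;0 0.12 0 0 0 0 1;0 0 0 0 0 0 1;0 0 0 0 0 0 1;0 0 0 0 0 0 1;0 0 0 0 0 0 -1;0 0 0 0 0 0 -1;0 0 0 0 0 0 -1;0 0 0 0 0 0 -1;0 0 0 0 0 0 -1"

```text
time_s: 15.35
tcp_pos: [0.4706, -0.0506, 0.0751]
ee_rot: [[-1.0, 0.003, 0.0], [0.003, 1.0, 0.0], [-0.0, 0.0, -1.0]]
wrist_force: [0.0, -0.3, -0.2]
gripper_width: 0.572
gripper_force: 0.0
```

Emit:
jog_arm:
  plan: "0 0 0 0 0 0 -1;0 0 0 0 0 0 -1;0 0 -0.4 0 0 0 -1;0 0 -0.8 0 0 0 -1;0 0 -1 0 0 0 -1;0 0 -1 0 0 0 -1;0 0 -1 0 0 0 -1;0 0 -1 0 0 0 -1;0 0 -1 0 0 0 -1;0 -1 -0.5 0 0 0 -1"

```text
time_s: 16.35
tcp_pos: [0.4715, -0.0747, 0.246]
ee_rot: [[-1.0, -0.0, 0.006], [-0.0, 1.0, 0.001], [-0.006, 0.001, -1.0]]
wrist_force: [0.3, -0.5, 0.5]
gripper_width: 0.998
gripper_force: 0.0
```

Emit:
jog_arm:
  plan: "0 -1 0 0 0 0 -1;0 -1 0 0 0 0 -1;0 -1 0 0 0 0 -1;0 -1 0 0 0 0 -1;0 -1 0 0 0 0 -1;0 -1 0 0 0 0 -1;0 -1 0 0 0 0 -1;0 -1 0 0 0 0 -1;0 -1 0 0 0 0 -1;0 -1 0 0 0 0 -1"

```text
time_s: 17.35
tcp_pos: [0.4693, -0.3266, 0.2434]
ee_rot: [[-1.0, 0.003, 0.001], [0.003, 1.0, -0.0], [-0.001, -0.0, -1.0]]
wrist_force: [0.6, 0.1, 0.8]
gripper_width: 1.003
gripper_force: 0.0
```

Emit:
jog_arm:
  plan: "0.6 -1 0 0 0 0 -1;0.6 -1 0 0 0 0 -1;0.6 -1 0 0 0 0 -1;0.6 -1 0 0 0 0 -1;0.6 -1 0 0 0 0 -1;0 -1 0 0 0 0 -1;0 -1 0 0 0 0 -1;0 -1 0 0 0 0 -1;0 -1 0 0 0 0 -1;0 0 0 0 0 0 -1"

```text
time_s: 18.35
tcp_pos: [0.3931, -0.5526, 0.2421]
ee_rot: [[-1.0, 0.006, -0.001], [0.006, 1.0, -0.0], [0.001, -0.0, -1.0]]
wrist_force: [1.0, 0.1, -0.9]
gripper_width: 0.999
gripper_force: 0.0
```

```bash
python3 - <<'E'
from h import *
need([.4705,-.0506,.075],89.8)
p,d,c=cap('top','t5'); cv2.imwrite('pics/t5c.png',cv2.resize(p[90:300,215:435],None,fx=2.5,fy=2.5)[:,:,::-1])
_,_,K,E=load('top')
C=cloud(d,K,E); z=C[...,2]
c0,h,dr,far,near=pan('t5'); print(h,np.degrees(np.arctan2(dr[1],dr[0])),far,near,'centre',far+dr*.17)
m=(z>.1)&(z<.118); v,u=np.where(m); q=np.array([ray(a,b,.11,K,E)[:2] for a,b in zip(u,v)]); q=q[(np.hypot(*(q-(far+dr*.17)).T)<.068)]
A=np.c_[2*q,np.ones(len(q))]; s=np.linalg.lstsq(A,(q**2).sum(1),rcond=None)[0]; print('rim',s[:2],np.sqrt(s[2]+s[:2]@s[:2]),len(q),'z',z[m].mean())
E
```

```text
t 18.35 tcp [ 0.3931 -0.5526  0.2421] yang 89.66 grip 0.999 0.0 F [ 1.   0.1 -0.9] q [-41.  27.  11.   0. -74. -49.]
shift units [-2.98 20.1   6.68] turn units [-0.001 -0.004 -0.017]
((454.85308837890625, -51.966217041015625), (14.132455825805664, 87.35194396972656), 88.22924041748047) -0.1721917 [ 0.41103306 -0.05169334] [ 0.49861964 -0.05195657] centre [ 0.58103229 -0.05220424]
rim [ 0.57778012 -0.05144967] 0.058102123799595805 267 z 0.10641748107142093
```

View pics/t5c.png

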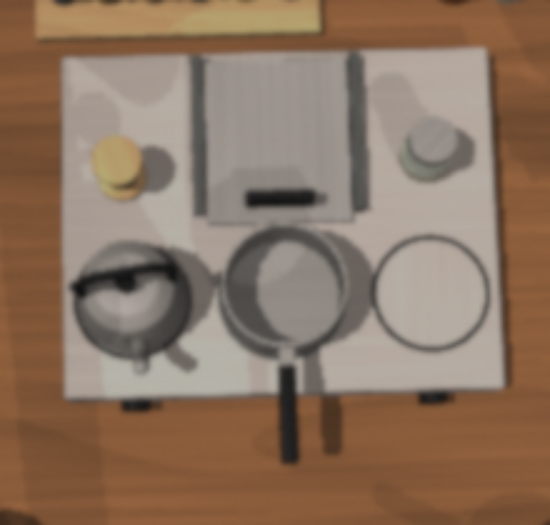

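The pan stands centred with its handle straight (-0.17°), the cover is fully back, and the kettle, jar and spool are unmoved. As an independent check I'll use the now-visible right ring, and hand in only if it agrees.

```bash
python3 - <<'E'
from h import *
p,d,K,E=load('t5'); g=p.max(-1).astype(int)
v,u=np.where(g<130); q=np.array([ray(a,b,.04,K,E)[:2] for a,b in zip(u,v)]); c=np.array([.58,-.201])
q=q[abs(np.hypot(*(q-c).T)-.06)<.008]
A=np.c_[2*q,np.ones(len(q))]; s=np.linalg.lstsq(A,(q**2).sum(1),rcond=None)[0]; print(s[:2],np.sqrt(s[2]+s[:2]@s[:2]),len(q))
m=np.zeros(g.shape,bool); m[160:178,305:350]=1; m&=g<60; v,u=np.where(m); print('pull',np.mean([ray(a,b,.078,K,E)[:2] for a,b in zip(u,v)],0))
plate=s[:2]+[0.0005,.15]; e=plate-[.5794,-.0518]; print('plate',plate,'err',e)
if np.hypot(*e)<.004: print(r.finish_job())
E
```

```text
[ 0.57955711 -0.1991266 ] 0.05826904119170239 328
pull [ 0.67024224 -0.05196084]
plate [ 0.58005711 -0.0491266 ] err [0.00065711 0.0026734 ]
the job is handed in; nothing more can be done
None
```

The job is handed in: the cover is fully back against its stop, and the saucepan stands about 3 mm or less from the plate's centre by the camera, with its handle straight out over the front edge; the gripper is clear, the kettle, jar and spool look undisturbed, and the clock stood at about 18.4 s of the 51 s allowed.

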